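# Push the feed tube into the boiler's inlet fitting

### The arm

A 6-joint arm with a two-finger parallel gripper is mounted at the origin on the work surface. World frame = base frame: x ahead of the robot, y to its left, z up, the work surface at z = 0. Lengths are in m, angles in degrees, forces in N, time in s.
With the tool pointing down it reaches from about 0.375 to 0.925 m from the base axis. Payload 5.7 kg.
Tool frame: the origin (TCP) lies on the front face of the gripper's body, between the roots of the fingers; the fingertips stand 73 mm ahead of it and the grasp point (between the pads) lies 54 mm ahead of it (robot.tip_reach is the distance from the TCP to the fingertips, in m); z points along the fingers, y is the direction in which the jaws open and shut (so a half turn about z gives the same grasp; the last joint's range is limited). The gripper opens to 85 mm and grips with 20 to 120 N. Pads are 22 mm wide; open, the fingers measure 114 mm over their backs; the gripper's body (76 mm by 85 mm) begins 54 mm behind the grasp point. The pads swing forward as they close: fully open they stand 13 mm farther back than shut.
Start: joints at [66.744, 20.558, 86.54, -0, 72.909, -6.595], TCP at [0.172, 0.575, 0.304] pointing down, gripper open.
Joint ranges: [-170.27, 170.27], [-57.76, 135], [12.27, 136.19], [-55.21, 235.2], [11.17, 155.16], [-170.74, 170.74]. Speed limits (degrees/s): [136.94, 136.94, 180, 180, 180, 180].

### API

Orientations are given as [roll, pitch, yaw] about the fixed x, y, z axes, in that order (R = Rz(yaw) Ry(pitch) Rx(roll)).
In Python, from station import monitor, vision, order, robot gives the robot as it stands. The module is installed in compiled form; this text tells all that it offers.
- The arm moves only by the tool jog_arm, never from a script. Its argument "deltas" is a list of rows, each a list of 7 numbers: the shift along the tool's x, y, z in cm, then the turn, a rotation vector about the tool's x, y, z in degrees, then the finger opening in cm, from 0 to 8.54. A call has exactly 8 rows; each row shifts and turns the pose as measured when the row begins, along the tool's axes as they then stand; what a row does not reach is not made up. A row lasts 1/10 s, in which the tool goes at most 50 mm and 8.59 degrees, less where a joint would pass 70% of its speed; a pose out of reach is approached as far as the arm can. A call is refused whole if a number of a shift passes 5 or a number of a turn 8.59, either way. A call with a gripper value outside its range is refused whole. The fingers move at their own pace and stop on an object; "newtons" is the grip in N (left out, the last holds). Time passes only in rows, so rows that do not move let the fingers close, or fill a call up. It gives the time, the measured TCP pose, the force and the opening at its end, in the units of the state.
- monitor.read_state(): the state, without advancing time (a new reading comes with each control period).
- vision.capture(name): name is "side" or "top"; returns a dict with "image" (480x640x3 uint8, red, green, blue), "range_z" (480x640 float32, m along the optical axis (not along the pixel's ray), 0 where there is no reading), "intrinsics" (3x3 intrinsics, pixels), "k1" (the pictures are not rectified: a ray, as slopes to the right and down, at radius r is drawn at 1 + k1 r^2 times it, then the intrinsics apply), "cam_to_world" (4x4, takes a point from camera to world coordinates). Camera axes: x right, y up, looking along -z (the intrinsics and any distortion apply to the point x, -y, -z); pixel columns grow to the right and rows downward; lengths in m; the calibration is good to about 2 mm. A picture is of the moment at which its call begins.
- order.sign_off(): hands the job in, once; it reports no verdict.
The state is a dict: "time_s": time; "qpos": joint angles; "qvel": joint speeds; "joint_efforts": joint torques, N m; "tool_pos": TCP position; "eef_rot": TCP orientation; "contact_force": force on the tool from outside, world axes, zero at the start; "moment": the same for the moment, N m; "opening": finger opening in m.
Only numpy, scipy, OpenCV 4.12 (cv2) and the standard library are available. Lean on these libraries where they do the work, as an engineer would, in place of code of your own. Each camera call takes 0.05 s, during which the arm holds its last target. There are 200 camera calls.

### The job

The tea boiler's water-inlet fitting on the counter needs its feed tube: take the longer of the two steel tubes out of the wooden stand, lower it upright into the fitting's white push-fit collet and push it down past the stiff seal until it bottoms, fully home. Let go and leave it standing there; the shorter tube stays where it is in the stand.

Things in the scene. Friction and masses are not known exactly. Their poses are not given: they have to be found in the camera images.
- long_tube_mid (a point): Centre (half-way up, on the axis) of the longer rigid steel tube: 130 mm long, 16 mm in diameter, 60 g; z along its axis, up. Grip it 20 to 45 mm below its top, to keep the palm off the top. A dark ring mark 46 mm above its lower end comes level with the collet's rim when home. It starts upright in one hole of the wooden stand, lower end 10 mm and this centre 75 mm above the counter; which hole varies.
- short_tube_mid (a point): Centre (half-way up) of the shorter steel tube, 80 mm long, 16 mm in diameter, to be left in the stand's other hole (centre 50 mm above the counter). The stand is a fixed wooden block 80 x 200 mm, 45 mm high, with two holes 20 mm wide, 35 mm deep, 120 mm apart along its long side.
- collet_mouth (a point): Centre of the upper rim of the upright white collet on the inlet fitting (fixed grey plate 90 x 110 mm, 20 mm high, brass outlet stub on one side, at most 22 mm high). z is the collet's axis, up. Rim 70 mm above the counter, 45 mm across outside, about 34 mm inside, narrowing as a funnel over 14 mm to a bore 19 mm wide. With the long tube home, its centre is 19 mm above this point.
- seal (a joint): The rubber seal disc in the collet's bore, pushed down by the tube's lower end: 0 at the start (seal 26 mm below the rim), 0.020 m when the tube has bottomed (hard stop 46 mm below the rim). It slides with about 8 N of friction (more if pushed fast) and does not spring back; a tube merely let go rests on it, 20 mm short of home.
There are look-alikes about, which are no part of the job. Leave any green, pink or turquoise look-alike of the part that bears collet_mouth alone.

How it is judged:
By the outcome, as a careful person would: the job done as asked, in the order asked, and still so for the second after the job is handed in, with the robot touching nothing.
It also fails if it takes over 38 s, if anything falls off the work surface, if the arm or the gripper's body presses on something with over 40 N, if the wrist force passes 120 N, or if a joint passes its speed limit or range.

## Working session

There is one attempt and no reset: what is moved stays moved. The work goes in short steps, Python scripts to look and compute and a tool call to move; the robot and the scene stay as the last step left them, time stands still between calls to the robot, and variables do not carry over. Pictures are saved under pics/ and viewed, about 8 in all and at most 12, crops included, and the job is handed in when it is done.

Besides the shell and the picture viewer there is one more tool, called after ">>>" as name([rows], argument=value, ...), one row to a line, values as JSON. jog_arm: Moves the arm, as the interface text tells. Its arguments: {"type":"object","properties":{"deltas":{"type":"array","items":{"type":"array","items":{"type":"number"}}},"newtons":{"type":"number"}},"required":["deltas"]}

```bash
mkdir -p pics; cat > h.py <<'E'
from station import monitor, vision, order, robot
import numpy as np, cv2
def cap(n):
    c=vision.capture(n); return c
def points(c):
    """world point per pixel from range"""
    K=c["intrinsics"];k1=c["k1"];h,w=c["range_z"].shape
    u,v=np.meshgrid(np.arange(w),np.arange(h))
    s=rays(c,u,v); z=c["range_z"]
    P=np.stack([s[...,0]*z,-s[...,1]*z,-z],-1); T=c["cam_to_world"]
    return P@T[:3,:3].T+T[:3,3]
def rays(c,u,v):
    K=c["intrinsics"];k1=c["k1"]
    a=np.stack([(u-K[0,2])/K[0,0],(v-K[1,2])/K[1,1]],-1).astype(float); s=a.copy()
    for _ in range(15): s=a/(1+k1*(s**2).sum(-1,keepdims=True))
    return s
def onplane(c,u,v,z):
    s=rays(c,np.asarray(u,float),np.asarray(v,float)); T=c["cam_to_world"]
    d=np.stack([s[...,0],-s[...,1],-np.ones_like(s[...,0])],-1)@T[:3,:3].T
    o=T[:3,3]; t=(z-o[2])/d[...,2]
    return o+d*t[...,None]
def save(c,f): cv2.imwrite("pics/"+f,c["image"][...,::-1])
E
python3 - <<'E'
from h import *
print(monitor.read_state())
for n in("top","side"):
    c=cap(n);save(c,n+"1.png");np.savez(n+"1.npz",**c);print(n,c["k1"],c["intrinsics"].tolist(),c["cam_to_world"].round(3).tolist())
E
```

```text
{'time_s': 0.0, 'qpos': array([ 6.67438524e+01,  2.05977734e+01,  8.66002994e+01, -2.04239916e-03,
        7.29117622e+01, -6.59249418e+00]), 'qvel': array([ 0.01770913,  0.00178702,  0.00868441, -0.11962167,  0.01787385,
       -0.00094484]), 'joint_efforts': array([-1.05390394e-03, -5.27604961e+01, -2.78622741e+01, -4.29400752e-04,
        1.29268094e-02,  2.43276469e-05]), 'tool_pos': array([0.17181696, 0.57427061, 0.30304646]), 'eef_rot': array([-1.79890667e+02, -1.06716388e-02,  1.63336938e+02]), 'contact_force': array([ 0.49437591,  0.02510675, -0.27235518]), 'moment': array([ 0.01947264, -0.0041519 , -0.00701867]), 'opening': 0.08546853550823846}
top -0.07234991748669639 [[464.0932914087782, 0.0, 312.17958093297995], [0.0, 464.0932914087782, 239.70696442803273], [0.0, 0.0, 1.0]] [[-0.135, 0.969, -0.207, 0.333], [-0.991, -0.132, 0.027, -0.008], [-0.001, 0.209, 0.978, 0.857], [0.0, 0.0, 0.0, 1.0]]
side -0.09981427898139361 [[608.3994490826885, 0.0, 326.84435344456676], [0.0, 608.3994490826885, 241.6954305312922], [0.0, 0.0, 1.0]] [[-0.749, 0.305, -0.588, -0.102], [-0.662, -0.364, 0.655, 0.622], [-0.014, 0.88, 0.475, 0.559], [0.0, 0.0, 0.0, 1.0]]
```

View pics/top1.png

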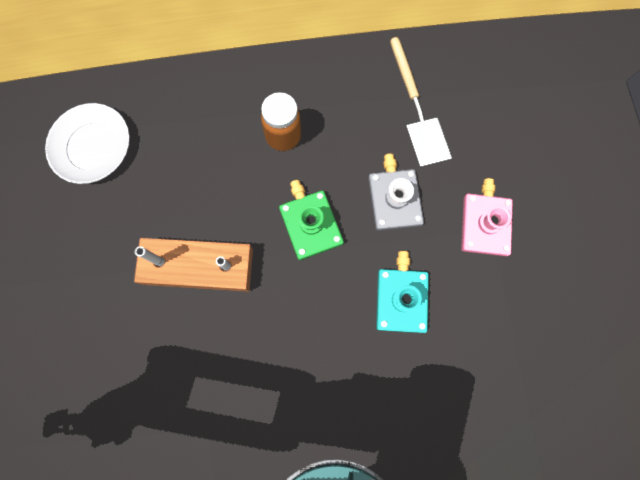

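View pics/side1.png

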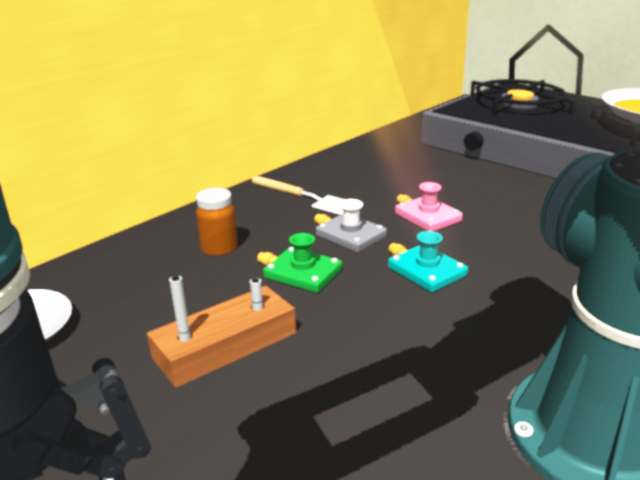

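The top view shows the wooden stand at about (193,264). The long tube is in its left hole, with its top at about (140,252), and the short tube at (221,262). The grey plate with the white collet has its rim at about (401,190). Green, turquoise and pink look-alikes stand around it. The side view agrees: long tube top at (177,280), white collet at (351,210).

```bash
cat > m1.py <<'E'
from h import *
def big(m):
    n,l,s,_=cv2.connectedComponentsWithStats(m.astype(np.uint8)); i=1+s[1:,4].argmax(); return l==i
def rect(c,m,z):
    cs,_=cv2.findContours(m.astype(np.uint8),cv2.RETR_EXTERNAL,cv2.CHAIN_APPROX_NONE)
    p=np.vstack([x[:,0] for x in cs]); w=onplane(c,p[:,0],p[:,1],z)
    return cv2.minAreaRect((w[:,:2]*1000).astype(np.float32))
for n in("top","side"):
    c=dict(np.load(n+"1.npz")); P=points(c); im=c["image"]
    hsv=cv2.cvtColor(im,cv2.COLOR_RGB2HSV); S=hsv[...,1].astype(int);V=hsv[...,2].astype(int);H=hsv[...,0]
    ok=c["range_z"]>0
    tab=P[(P[...,0]>.3)&(P[...,0]<.9)&(abs(P[...,1])<.4)&ok]; print(n,"table z",np.median(tab[:,2]).round(4))
    # grey/white regions by coarse world boxes
    boxes={"long":onplane(c,*((140,252) if n=="top" else (177,280)),.14),"short":onplane(c,*((221,262) if n=="top" else (256,281)),.09),"collet":onplane(c,*((401,190) if n=="top" else (351,206)),.07)}
    for k,b in boxes.items():
        zt={"long":.14,"short":.09,"collet":.07}[k]
        near=ok&(np.hypot(P[...,0]-b[0],P[...,1]-b[1])<.04)&(abs(P[...,2]-zt)<.006)&(S<80)
        q=P[near]; (x,y),r=cv2.minEnclosingCircle((q[:,:2]*1000).astype(np.float32)) if len(q) else ((0,0),0)
        print(n,k,b.round(4),len(q),"depth circ",round(x,1),round(y,1),round(r,1),"z",q[:,2].mean().round(4) if len(q) else "")
    w=ok&(abs(P[...,2]-.045)<.005)&(S>100)&(H<20)&(V>60)
    print(n,"stand top",rect(c,big(w),.045))
    g=ok&(abs(P[...,2]-.02)<.006)&(S<60)&(np.hypot(P[...,0]-boxes["collet"][0],P[...,1]-boxes["collet"][1])<.09)
    print(n,"plate",rect(c,g,.02))
c=dict(np.load("top1.npz"));im=c["image"]
a=cv2.resize(im[225:295,120:260],None,fx=5,fy=5,interpolation=cv2.INTER_CUBIC)
b=cv2.resize(im[145:235,360:430],None,fx=5,fy=5,interpolation=cv2.INTER_CUBIC)[:350]
b=cv2.resize(im[160:230,365:435],None,fx=5,fy=5,interpolation=cv2.INTER_CUBIC)[:,:350]
cv2.imwrite("pics/crop.png",np.hstack([a[:,:450],b])[...,::-1])
E
python3 m1.py
```

```text
top table z 0.0004
top long [0.5024 0.2456 0.14  ] 78 depth circ 504.1 245.9 7.7 z 0.1388
top short [0.4786 0.1274 0.09  ] 72 depth circ 481.1 128.6 8.1 z 0.0895
top collet [ 0.5684 -0.199   0.07  ] 269 depth circ 570.4 -197.9 21.9 z 0.0689
top stand top ((492.3934020996094, 187.45291137695312), (202.240478515625, 81.35455322265625), 78.8580322265625)
top plate ((568.5391235351562, -198.1703643798828), (88.90897369384766, 111.00959014892578), 88.50093078613281)
side table z 0.0009
side long [0.4981 0.2502 0.14  ] 101 depth circ 503.9 250.3 8.8 z 0.1384
side short [0.4784 0.1317 0.09  ] 75 depth circ 480.6 132.1 8.0 z 0.0888
side collet [ 0.5634 -0.1893  0.07  ] 178 depth circ 569.8 -195.4 24.9 z 0.0688
side stand top ((490.03375244140625, 191.92681884765625), (202.521484375, 88.40217590332031), 78.95714569091797)
side plate ((566.614990234375, -190.8500213623047), (118.09200286865234, 98.74757385253906), 0.6844162940979004)
```

View pics/crop.png

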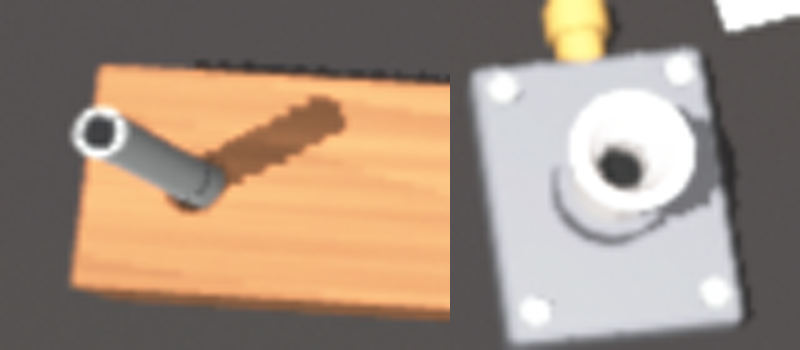

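>>> jog_arm([
  [-4, -2.1, 0, 0, 0, 0, 8.5],
  [-4, -2.1, 0, 0, 0, 0, 8.5],
  [-4, -2.1, 0, 0, 0, 0, 8.5],
  [-4, -2.1, 0, 0, 0, 0, 8.5],
  [-4, -2.1, 0, 0, 0, 0, 8.5],
  [-4, -2.1, 0, 0, 0, 0, 8.5],
  [-4, -2.1, 0, 0, 0, 0, 8.5],
  [-4, -2.1, 0, 0, 0, 0, 8.5],
])

```text
time_s: 0.9
tool_pos: [0.4343, 0.3169, 0.2998]
eef_rot: [-179.8, -0.2, 164.0]
contact_force: [0.7, 0.4, 0.1]
opening: 0.0851
```

```bash
cat > go.py <<'E'
from h import *; import sys
from scipy.spatial.transform import Rotation as R
s=monitor.read_state(); t=np.array([float(a) for a in sys.argv[1:4]])
r=R.from_euler('xyz',s['eef_rot'],degrees=True); yaw=float(sys.argv[4]) if len(sys.argv)>4 else s['eef_rot'][2]
des=R.from_euler('xyz',[180,0,yaw],degrees=True)
print("t",s['time_s'],"pos",s['tool_pos'].round(4),"rot",s['eef_rot'].round(2),"F",s['contact_force'].round(1),"M",s['moment'].round(2),"op",round(s['opening'],4),"q6",s['qpos'].round(1))
print("delta cm",(r.inv().apply(t-s['tool_pos'])*100).round(2),"turn",(r.inv()*des).as_rotvec(degrees=True).round(2))
E
python3 go.py .504 .2465 .25 163.3
```

```text
t 0.9 pos [0.4343 0.3169 0.2998] rot [-179.8    -0.23  163.96] F [0.7 0.4 0.1] M [0.   0.03 0.01] op 0.0851 q6 [ 28.7  15.8  94.4   0.   70.2 -45.2]
delta cm [-8.67 -4.82  4.96] turn [-0.2  -0.23  0.66]
```

>>> jog_arm([
  [-4, -2.2, 1, -0.2, -0.2, 0.6, 8.5],
  [-3, -1.7, 1, 0, 0, 0, 8.5],
  [-1, -0.5, 1.5, 0, 0, 0, 8.5],
  [-0.5, -0.2, 1, 0, 0, 0, 8.5],
  [0, 0, 0.4, 0, 0, 0, 8.5],
  [0, 0, 0, 0, 0, 0, 8.5],
  [0, 0, 0, 0, 0, 0, 8.5],
  [0, 0, 0, 0, 0, 0, 8.5],
])

```text
time_s: 1.7
tool_pos: [0.5077, 0.2426, 0.2485]
eef_rot: [-180.0, -0.0, 163.0]
contact_force: [0.7, 1.0, 0.8]
opening: 0.0852
```

```bash
python3 go.py .504 .2465 .164 163.3; python3 -c "
from h import *
c=cap('side');save(c,'side2.png')"
```

```text
t 1.7 pos [0.5077 0.2426 0.2485] rot [-1.7998e+02 -1.0000e-02  1.6305e+02] F [0.7 1.  0.8] M [-0.02  0.06  0.02] op 0.0852 q6 [ 18.5  20.8  95.   -0.   64.3 -54.5]
delta cm [0.47 0.26 8.45] turn [-0.02 -0.01 -0.25]
```

View pics/side2.png

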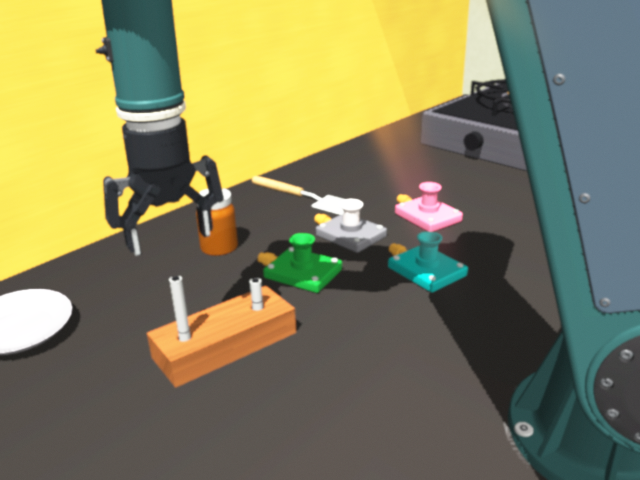

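The side view shows the open gripper above the long tube. Its fingertips are at (137,248) and (207,230), either side of the tube top at (177,280). I'll correct by a few mm and descend.

>>> jog_arm([
  [0.45, 0.25, 0.5, 0, 0, 0, 8.5],
  [0, 0, 2, 0, 0, 0, 8.5],
  [0, 0, 2, 0, 0, 0, 8.5],
  [0, 0, 2, 0, 0, 0, 8.5],
  [0, 0, 1.2, 0, 0, 0, 8.5],
  [0, 0, 0.4, 0, 0, 0, 8.5],
  [0, 0, 0, 0, 0, 0, 8.5],
  [0, 0, 0, 0, 0, 0, 8.5],
])

```text
time_s: 2.55
tool_pos: [0.5034, 0.2512, 0.1678]
eef_rot: [179.7, 0.3, 163.3]
contact_force: [-0.4, 0.6, 0.4]
opening: 0.0853
```

```bash
python3 go.py .504 .2465 .164 163.3
```

```text
t 2.55 pos [0.5034 0.2512 0.1678] rot [179.72   0.29 163.3 ] F [-0.4  0.6  0.4] M [ 0.01 -0.01  0.03] op 0.0853 q6 [ 19.5  26.4  99.7   0.1  53.5 -53.9]
delta cm [-0.19 -0.43  0.38] turn [ 0.28  0.29 -0.  ]
```

>>> jog_arm([
  [-0.15, -0.4, 0.3, 0.3, 0.3, 0, 8.5],
  [0, 0, 0, 0, 0, 0, 8.5],
  [0, 0, 0, 0, 0, 0, 8.5],
  [0, 0, 0, 0, 0, 0, 8.5],
  [0, 0, 0, 0, 0, 0, 8.5],
  [0, 0, 0, 0, 0, 0, 8.5],
  [0, 0, 0, 0, 0, 0, 8.5],
  [0, 0, 0, 0, 0, 0, 8.5],
])

```text
time_s: 3.35
tool_pos: [0.5055, 0.2469, 0.1673]
eef_rot: [179.9, 0.2, 163.3]
contact_force: [-0.1, -0.3, -0.3]
opening: 0.0849
```

```bash
for i in 1 2 3; do python3 go.py .504 .2465 .164 163.3; done;python3 -c "
from h import *
c=cap('side');cv2.imwrite('pics/s3.png',cv2.resize(c['image'][180:400,60:320],None,fx=2.5,fy=2.5)[...,::-1])"
```

```text
t 3.35 pos [0.5055 0.2469 0.1673] rot [179.87   0.21 163.27] F [-0.1 -0.3 -0.3] M [-0.   -0.02  0.01] op 0.0849 q6 [ 19.   26.5  99.6  -0.   53.7 -54.2]
delta cm [ 0.13 -0.08  0.33] turn [ 0.13  0.21 -0.03]
t 3.35 pos [0.5055 0.2469 0.1673] rot [179.87   0.21 163.27] F [-0.1 -0.3 -0.3] M [-0.   -0.02  0.01] op 0.0849 q6 [ 19.   26.5  99.6  -0.   53.7 -54.2]
delta cm [ 0.13 -0.08  0.33] turn [ 0.13  0.21 -0.03]
t 3.35 pos [0.5055 0.2469 0.1673] rot [179.87   0.21 163.27] F [-0.1 -0.3 -0.3] M [-0.   -0.02  0.01] op 0.0849 q6 [ 19.   26.5  99.6  -0.   53.7 -54.2]
delta cm [ 0.13 -0.08  0.33] turn [ 0.13  0.21 -0.03]
```

View pics/s3.png

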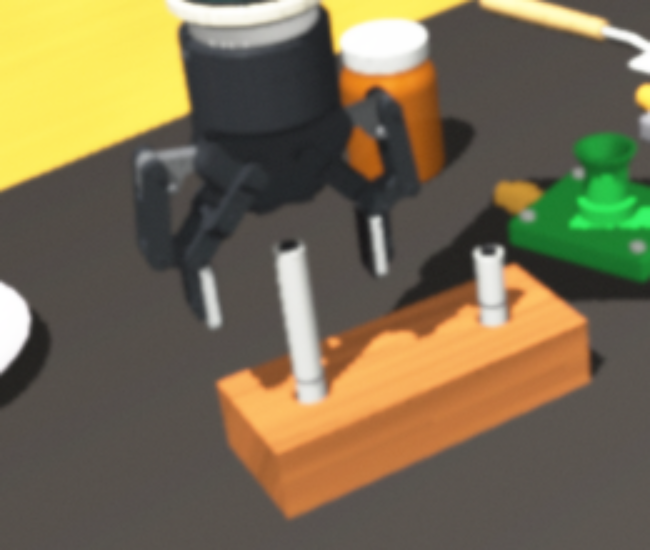

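The crop shows the tube top at (290,245). The midpoint of the fingertips is (296,297), on the tube's axis about 33 mm below its top, so the tube is between the pads. I'll make a small trim and then close.

>>> jog_arm([
  [0.13, -0.05, 0.35, 0.1, 0.2, 0, 8.5],
  [0, 0, 0, 0, 0, 0, 8.5],
  [0, 0, 0, 0, 0, 0, 5],
  [0, 0, 0, 0, 0, 0, 3],
  [0, 0, 0, 0, 0, 0, 2],
  [0, 0, 0, 0, 0, 0, 1],
  [0, 0, 0, 0, 0, 0, 0.5],
  [0, 0, 0, 0, 0, 0, 0.5],
], newtons=80)

```text
time_s: 4.2
tool_pos: [0.504, 0.2469, 0.1635]
eef_rot: [180.0, -0.0, 163.3]
contact_force: [-0.5, -0.3, 0.1]
opening: 0.0143
```

```bash
python3 go.py .504 .2465 .164 163.3
```

```text
t 4.2 pos [0.504  0.2469 0.1635] rot [ 1.7998e+02 -1.0000e-02  1.6327e+02] F [-0.5 -0.3  0.1] M [-0.02  0.04  0.  ] op 0.0143 q6 [ 19.   26.8  99.8   0.   53.4 -54.3]
delta cm [-0.01 -0.04 -0.05] turn [ 0.02 -0.01 -0.03]
```

>>> jog_arm([
  [0, 0, -0.5, 0, 0, 0, 0.5],
  [0, 0, -1.5, 0, 0, 0, 0.5],
  [0, 0, -2, 0, 0, 0, 0.5],
  [0, 0, -2, 0, 0, 0, 0.5],
  [0, 0, -2, 0, 0, 0, 0.5],
  [0, 0, -2, 0, 0, 0, 0.5],
  [0, 0, -1.5, 0, 0, 0, 0.5],
  [0, 0, 0, 0, 0, 0, 0.5],
])

```text
time_s: 5.0
tool_pos: [0.5032, 0.2465, 0.2837]
eef_rot: [-179.9, -0.1, 163.3]
contact_force: [0.2, 0.3, -1.4]
opening: 0.0142
```

```bash
python3 go.py .5704 -.198 .275 163.3;python3 -c "
from h import *
c=cap('side');cv2.imwrite('pics/s4.png',cv2.resize(c['image'][80:400,20:440],None,fx=1.8,fy=1.8)[...,::-1])"
```

```text
t 5.0 pos [0.5032 0.2465 0.2837] rot [-1.7995e+02 -1.0000e-01  1.6327e+02] F [ 0.2  0.3 -1.4] M [ 0.04 -0.01 -0.01] op 0.0142 q6 [ 19.   18.5  92.9   0.   68.8 -54.3]
delta cm [-19.23 -40.64   0.87] turn [-0.05 -0.1  -0.03]
```

View pics/s4.png

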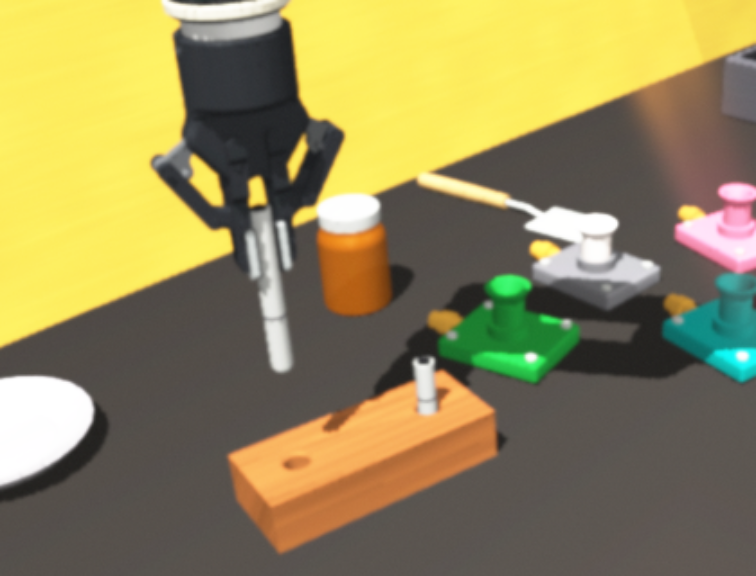

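The tube is held upright, with its lower end at about (281,365) in the crop, clear of the stand. The short tube is still in the stand.

>>> jog_arm([
  [-1, -2.1, 0, 0, 0, 0, 0.5],
  [-2, -4.2, 0, 0, 0, 0, 0.5],
  [-2, -4.2, 0, 0, 0, 0, 0.5],
  [-2, -4.2, 0, 0, 0, 0, 0.5],
  [-2, -4.2, 0, 0, 0, 0, 0.5],
  [-2, -4.2, 0, 0, 0, 0, 0.5],
  [-2, -4.2, 0, 0, 0, 0, 0.5],
  [-2, -4.2, 0, 0, 0, 0, 0.5],
])

```text
time_s: 5.85
tool_pos: [0.5532, -0.1042, 0.2733]
eef_rot: [-179.9, -0.9, 163.9]
contact_force: [0.8, 0.7, -0.5]
opening: 0.0142
```

```bash
python3 go.py .5704 -.198 .275 163.3
```

```text
t 5.85 pos [ 0.5532 -0.1042  0.2733] rot [-179.92   -0.86  163.86] F [ 0.8  0.7 -0.5] M [ 0.02 -0.02 -0.03] op 0.0142 q6 [-17.6  19.6  92.8  -0.1  68.5 -91.5]
delta cm [-4.26 -8.53 -0.22] turn [-0.09 -0.86  0.56]
```

>>> jog_arm([
  [-1.7, -3.5, -0.2, 0, -0.8, 0.5, 0.5],
  [-1.4, -2.8, 0, 0, 0, 0, 0.5],
  [-0.6, -1.2, 0, 0, 0, 0, 0.5],
  [-0.3, -0.5, 0, 0, 0, 0, 0.5],
  [0, 0, 0, 0, 0, 0, 0.5],
  [0, 0, 0, 0, 0, 0, 0.5],
  [0, 0, 0, 0, 0, 0, 0.5],
  [0, 0, 0, 0, 0, 0, 0.5],
])

```text
time_s: 6.65
tool_pos: [0.566, -0.1967, 0.2681]
eef_rot: [180.0, -0.7, 163.1]
contact_force: [-0.4, -0.2, -0.2]
opening: 0.0142
```

```bash
python3 go.py .5704 -.198 .235 163.3
```

```text
t 6.65 pos [ 0.566  -0.1967  0.2681] rot [179.98  -0.66 163.12] F [-0.4 -0.2 -0.2] M [-0.01 -0.05  0.06] op 0.0142 q6 [-25.7  22.7  88.6  -0.1  69.3 -98.8]
delta cm [-0.49  0.    3.3 ] turn [ 0.02 -0.66 -0.18]
```

Next I'll correct the small error and lower the tube end to about 8 mm above the rim. After that I'll check both cameras.

>>> jog_arm([
  [-0.45, 0, 1, 0, -0.65, 0, 0.5],
  [0, 0, 1.3, 0, 0, 0, 0.5],
  [0, 0, 0.6, 0, 0, 0, 0.5],
  [0, 0, 0, 0, 0, 0, 0.5],
  [0, 0, 0, 0, 0, 0, 0.5],
  [0, 0, 0, 0, 0, 0, 0.5],
  [0, 0, 0, 0, 0, 0, 0.5],
  [0, 0, 0, 0, 0, 0, 0.5],
])

```text
time_s: 7.45
tool_pos: [0.5703, -0.1947, 0.2388]
eef_rot: [180.0, 0.0, 163.3]
contact_force: [0.1, -0.2, -0.8]
opening: 0.0144
```

```bash
python3 go.py .5704 -.198 .232 163.3;python3 -c "
from h import *
c=cap('side');d=cap('top');np.savez('side5.npz',**c);np.savez('top5.npz',**d)
a=cv2.resize(c['image'][120:260,290:430],(560,560),interpolation=2)
b=cv2.resize(d['image'][140:260,340:400+20],(240,360))
a=cv2.copyMakeBorder(a,0,0,0,0,0);b=cv2.copyMakeBorder(b,0,200,0,0,0)
cv2.imwrite('pics/s5.png',np.hstack([a,b])[...,::-1])"
```

```text
t 7.45 pos [ 0.5703 -0.1947  0.2388] rot [1.7996e+02 1.0000e-02 1.6335e+02] F [ 0.1 -0.2 -0.8] M [-0.01  0.03  0.02] op 0.0144 q6 [-25.4  24.4  90.5   0.   65.1 -98.8]
delta cm [-0.1  -0.31  0.68] turn [0.04 0.01 0.05]
```

View pics/s5.png

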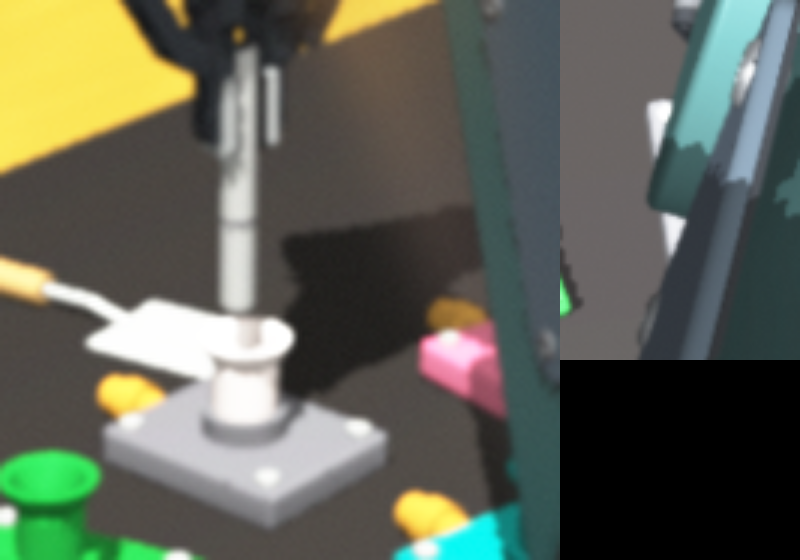

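The side crop shows the tube end at about (237,305) above the collet rim, whose centre is at about (250,340). The tube therefore sits a few mm to the left in this view. The top camera is blocked by the arm. I'll measure the offset numerically within the side camera.

```bash
cat > m5.py <<'E'
from h import *; import sys
from scipy.optimize import least_squares
c=dict(np.load(sys.argv[1])); tcp=np.array([float(x) for x in sys.argv[2:5]])
P=points(c); hsv=cv2.cvtColor(c["image"],cv2.COLOR_RGB2HSV).astype(int)
o=c["cam_to_world"][:3,3]
def edges(z0,z1,ctr,rad,smax):
    m=(abs(P[...,0]-ctr[0])<rad)&(abs(P[...,1]-ctr[1])<rad)&(P[...,2]>z0)&(P[...,2]<z1)&(hsv[...,1]<smax)&(hsv[...,2]>90)
    return m
def cyl(m,R,x0):   # axis xy by lateral midline and depth
    q=P[m]; f=lambda p:np.hypot(q[:,0]-p[0],q[:,1]-p[1])-R
    s=least_squares(f,x0,loss="soft_l1",f_scale=.001); 
    # lateral from silhouette mid-columns, as distance of ray from axis
    L=[]
    for v in np.unique(np.where(m)[0]):
        u=np.where(m[v])[0]
        if len(u)>=5:
            e=[onplane(c,x,v,0.)-o for x in(u.min()-.5,u.max()+.5)]; a=np.mean([np.arctan2(w[1],w[0]) for w in e]); L.append(a)
    a=np.median(L); d=s.x-o[:2]; r=np.hypot(*d)
    return s.x,o[:2]+r*np.array([np.cos(a),np.sin(a)]),m.sum(),np.std(L)*r,(s.fun**2).mean()**.5
t=edges(.094,.125,tcp[:2],.02,60); cm=edges(.034,.056,(.569,-.196),.025,60)
for n,m,R,x in(("tube",t,.008,tcp[:2]),("collet body",cm,float(sys.argv[5]) if len(sys.argv)>5 else .0165,(.569,-.196))):
    s,l,k,sd,rm=cyl(m,R,x); w=[np.ptp(np.where(m[v])[0])+1 for v in np.unique(np.where(m)[0])]
    print(n,"depthfit",(s*1e3).round(1),"with lateral",(l*1e3).round(1),k,"sd",round(sd*1e3,2),"rms",round(rm*1e3,2),"width px",np.median(w))
r=edges(.066,.074,(.569,-.196),.03,60)
v,u=np.where(r); h=cv2.convexHull(np.stack([u,v],1).astype(np.int32))[:,0]; W=onplane(c,h[:,0],h[:,1],.07)
f=least_squares(lambda p:np.hypot(W[:,0]-p[0],W[:,1]-p[1])-p[2],(.569,-.196,.022),loss="soft_l1",f_scale=.001)
print("rim circle on z=.07",(f.x*1e3).round(1),"pix",r.sum(), "bbox",u.min(),u.max(),v.min(),v.max())
for zz in(.05,.1,.115,.13):
    pass
tv=np.where(t); print("tube lowest row",np.where((abs(P[...,0]-tcp[0])<.02)&(abs(P[...,1]-tcp[1])<.02)&(P[...,2]>.078)&(P[...,2]<.125)&(hsv[...,1]<60)&(hsv[...,2]>90))[0].max())
E
python3 m5.py side5.npz .5703 -.1947 .2388
```

```text
tube depthfit [ 571.7 -193.1] with lateral [ 572.4 -192.5] 121 sd 0.02 rms 1.65 width px 8.0
collet body depthfit [ 571.3 -197.3] with lateral [ 571.2 -197.4] 175 sd 1.29 rms 2.13 width px 16.0
rim circle on z=.07 [ 569.7 -194.1   23.5] pix 147 bbox 340 361 199 210
tube lowest row 197
```

```bash
python3 - <<'E'
from h import *
c=dict(np.load("side5.npz")); g=c["image"].astype(int).sum(2)//3
for v in (178,185,192): print(v,list(zip(range(340,362),g[v,340:362])))
for v in (203,206,209,214,218): print(v,list(zip(range(336,370),g[v,336:370])))
for (u,v) in((349.5,180),(349.5,190)):
    pass
E
```

```text
178 [(340, np.int64(71)), (341, np.int64(74)), (342, np.int64(72)), (343, np.int64(76)), (344, np.int64(103)), (345, np.int64(152)), (346, np.int64(188)), (347, np.int64(203)), (348, np.int64(212)), (349, np.int64(216)), (350, np.int64(209)), (351, np.int64(201)), (352, np.int64(180)), (353, np.int64(141)), (354, np.int64(99)), (355, np.int64(78)), (356, np.int64(73)), (357, np.int64(71)), (358, np.int64(72)), (359, np.int64(70)), (360, np.int64(69)), (361, np.int64(63))]
185 [(340, np.int64(72)), (341, np.int64(72)), (342, np.int64(72)), (343, np.int64(76)), (344, np.int64(106)), (345, np.int64(157)), (346, np.int64(196)), (347, np.int64(216)), (348, np.int64(224)), (349, np.int64(224)), (350, np.int64(220)), (351, np.int64(210)), (352, np.int64(185)), (353, np.int64(140)), (354, np.int64(97)), (355, np.int64(77)), (356, np.int64(74)), (357, np.int64(72)), (358, np.int64(72)), (359, np.int64(70)), (360, np.int64(66)), (361, np.int64(53))]
192 [(340, np.int64(71)), (341, np.int64(72)), (342, np.int64(72)), (343, np.int64(77)), (344, np.int64(109)), (345, np.int64(159)), (346, np.int6
[... 3353 characters left out ...]
201)), (338, np.int64(203)), (339, np.int64(205)), (340, np.int64(204)), (341, np.int64(201)), (342, np.int64(202)), (343, np.int64(217)), (344, np.int64(234)), (345, np.int64(244)), (346, np.int64(249)), (347, np.int64(251)), (348, np.int64(251)), (349, np.int64(252)), (350, np.int64(253)), (351, np.int64(253)), (352, np.int64(253)), (353, np.int64(252)), (354, np.int64(251)), (355, np.int64(250)), (356, np.int64(246)), (357, np.int64(234)), (358, np.int64(199)), (359, np.int64(140)), (360, np.int64(88)), (361, np.int64(63)), (362, np.int64(50)), (363, np.int64(43)), (364, np.int64(38)), (365, np.int64(36)), (366, np.int64(41)), (367, np.int64(51)), (368, np.int64(59)), (369, np.int64(59))]
```

```bash
python3 go.py .5691 -.1988 .232 163.3
```

```text
t 7.55 pos [ 0.5703 -0.1948  0.2388] rot [1.7996e+02 1.0000e-02 1.6335e+02] F [-0.6  0.4 -0.5] M [-0.02 -0.01  0.06] op 0.0144 q6 [-25.4  24.4  90.5   0.   65.1 -98.8]
delta cm [ 0.   -0.42  0.68] turn [0.04 0.01 0.05]
```

>>> jog_arm([
  [0, -0.42, 0.5, 0, 0, 0, 0.5],
  [0, 0, 0, 0, 0, 0, 0.5],
  [0, 0, 0, 0, 0, 0, 0.5],
  [0, 0, 0, 0, 0, 0, 0.5],
  [0, 0, 0, 0, 0, 0, 0.5],
  [0, 0, 0, 0, 0, 0, 0.5],
  [0, 0, 0, 0, 0, 0, 0.5],
  [0, 0, 0, 0, 0, 0, 0.5],
])

```text
time_s: 8.35
tool_pos: [0.5691, -0.1994, 0.2335]
eef_rot: [180.0, 0.0, 163.3]
contact_force: [0.5, 0.7, -0.7]
opening: 0.0143
```

```bash
cat > lat.py <<'E'
from h import *; import sys
c=cap("side"); g=c["image"].mean(2); P=points(c)
for v in range(int(sys.argv[1]),int(sys.argv[2]),4):
    p=g[v,338:358]; b=75; t=(b+p.max())/2; i=np.where(p>t)[0]; l,r=i[0],i[-1]
    L=l-(p[l]-t)/(p[l]-p[l-1]); R=r+(p[r]-t)/(p[r]-p[r+1]); print(v,round(338+L,2),round(338+R,2),"mid",round(338+(L+R)/2,2))
for v in (206,214,218): 
    p=g[v,355:366]; i=np.where(p>140)[0][-1]; print("collet right",v,round(355+i+(p[i]-140)/(p[i]-p[i+1]),2))
np.savez("side6.npz",**c)
E
python3 lat.py 172 200; python3 go.py .5691 -.1988 .22 163.3; S=$(python3 -c "from h import *;print(*monitor.read_state()['tool_pos'])"); python3 m5.py side6.npz $S .0155
```

```text
172 347.23 355.06 mid 351.14
176 347.26 354.89 mid 351.08
180 346.96 354.83 mid 350.9
184 346.96 354.94 mid 350.95
188 346.93 354.88 mid 350.91
192 346.93 354.78 mid 350.85
196 347.0 354.72 mid 350.86
collet right 206 362.38
collet right 214 358.74
collet right 218 359.0
t 8.4 pos [ 0.569  -0.1994  0.2335] rot [1.7997e+02 3.0000e-02 1.6333e+02] F [ 0.2  0.6 -0.2] M [-0.01  0.03 -0.01] op 0.0143 q6 [-25.9  24.7  90.7   0.   64.5 -99.2]
delta cm [0.01 0.06 1.35] turn [0.03 0.03 0.03]
tube depthfit [ 571.  -197.4] with lateral [ 571.3 -197.2] 127 sd 0.6 rms 1.66 width px 8.0
collet body depthfit [ 571.2 -196.8] with lateral [ 570.9 -197.1] 178 sd 1.94 rms 1.92 width px 16.0
rim circle on z=.07 [ 569.7 -194.    23.2] pix 144 bbox 340 361 199 210
tube lowest row 199
```

The tube midline is now 350.85 px against the collet's ~351.0 px, and the depth fits agree within 1 mm. I'll descend slowly into the funnel.

>>> jog_arm([
  [0, 0, 0.5, 0, 0, 0, 0.5],
  [0, 0, 0.5, 0, 0, 0, 0.5],
  [0, 0, 0.5, 0, 0, 0, 0.5],
  [0, 0, 0.3, 0, 0, 0, 0.5],
  [0, 0, 0.3, 0, 0, 0, 0.5],
  [0, 0, 0.3, 0, 0, 0, 0.5],
  [0, 0, 0.2, 0, 0, 0, 0.5],
  [0, 0, 0, 0, 0, 0, 0.5],
])

```text
time_s: 9.2
tool_pos: [0.5688, -0.1991, 0.2045]
eef_rot: [180.0, -0.0, 163.3]
contact_force: [0.0, -0.1, -0.3]
opening: 0.0141
```

```bash
python3 go.py .5691 -.1988 .1975 163.3
```

```text
t 9.2 pos [ 0.5688 -0.1991  0.2045] rot [ 1.7995e+02 -3.0000e-02  1.6333e+02] F [ 0.  -0.1 -0.3] M [0.01 0.04 0.08] op 0.0141 q6 [-25.9  26.6  92.3   0.   61.1 -99.2]
delta cm [-0.02  0.04  0.7 ] turn [ 0.05 -0.03  0.03]
```

The lower end is about 5 mm into the bore with no side force. I'll push slowly with a firmer grip.

>>> jog_arm([
  [0, 0, 0, 0, 0, 0, 0.5],
  [0, 0, 0.2, 0, 0, 0, 0.5],
  [0, 0, 0.2, 0, 0, 0, 0.5],
  [0, 0, 0.2, 0, 0, 0, 0.5],
  [0, 0, 0.2, 0, 0, 0, 0.5],
  [0, 0, 0.2, 0, 0, 0, 0.5],
  [0, 0, 0.2, 0, 0, 0, 0.5],
  [0, 0, 0.2, 0, 0, 0, 0.5],
], newtons=110)

```text
time_s: 10.0
tool_pos: [0.5696, -0.1994, 0.193]
eef_rot: [180.0, 0.1, 163.3]
contact_force: [-2.5, 1.4, 6.8]
opening: 0.0137
```

>>> jog_arm([
  [0, 0, 0.2, 0, 0, 0, 0.5],
  [0, 0, 0.2, 0, 0, 0, 0.5],
  [0, 0, 0.2, 0, 0, 0, 0.5],
  [0, 0, 0.1, 0, 0, 0, 0.5],
  [0, 0, 0.1, 0, 0, 0, 0.5],
  [0, 0, 0.1, 0, 0, 0, 0.5],
  [0, 0, 0, 0, 0, 0, 0.5],
  [0, 0, 0, 0, 0, 0, 0.5],
])

```text
time_s: 10.8
tool_pos: [0.5694, -0.1994, 0.1889]
eef_rot: [-180.0, 0.2, 163.4]
contact_force: [0.8, -0.5, 0.1]
opening: 0.0139
```

```bash
python3 go.py .5691 -.1988 .1775 163.3
```

```text
t 10.8 pos [ 0.5694 -0.1994  0.1889] rot [-179.98    0.23  163.36] F [ 0.8 -0.5  0.1] M [ 0.01  0.02 -0.05] op 0.0139 q6 [-25.9  27.6  93.2   0.   58.9 -99.2]
delta cm [0.05 0.04 1.14] turn [-0.02  0.23  0.06]
```

>>> jog_arm([
  [0, 0, 0.25, 0, -0.2, 0, 0.5],
  [0, 0, 0.25, 0, 0, 0, 0.5],
  [0, 0, 0.25, 0, 0, 0, 0.5],
  [0, 0, 0.25, 0, 0, 0, 0.5],
  [0, 0, 0.25, 0, 0, 0, 0.5],
  [0, 0, 0.25, 0, 0, 0, 0.5],
  [0, 0, 0.25, 0, 0, 0, 0.5],
  [0, 0, 0.25, 0, 0, 0, 0.5],
])

```text
time_s: 11.6
tool_pos: [0.57, -0.1995, 0.1772]
eef_rot: [-179.9, 0.6, 163.4]
contact_force: [-8.1, 3.5, 26.0]
opening: 0.0135
```

```bash
python3 go.py .5691 -.1988 .1775 163.3
```

```text
t 11.6 pos [ 0.57   -0.1995  0.1772] rot [-179.95    0.62  163.39] F [-8.1  3.5 26. ] M [ 0.75  1.68 -0.  ] op 0.0135 q6 [-25.9  28.4  94.    0.1  57.  -99.3]
delta cm [ 0.1   0.04 -0.03] turn [-0.05  0.62  0.09]
```

>>> jog_arm([
  [-0.05, 0, 0.25, 0, 0.4, 0, 0.5],
  [0, 0, 0.3, 0, 0, 0, 0.5],
  [0, 0, 0.3, 0, 0, 0, 0.5],
  [0, 0, 0.3, 0, 0, 0, 0.5],
  [0, 0, 0.3, 0, 0, 0, 0.5],
  [0, 0, 0.3, 0, 0, 0, 0.5],
  [0, 0, 0.3, 0, 0, 0, 0.5],
  [0, 0, 0.3, 0, 0, 0, 0.5],
])

```text
time_s: 12.4
tool_pos: [0.5701, -0.1992, 0.1772]
eef_rot: [-179.8, 0.6, 163.5]
contact_force: [-7.6, 3.2, 27.5]
opening: 0.0132
```

```bash
python3 go.py .5691 -.1988 .1775 163.3; python3 -c "
from h import *
c=cap('side')
cv2.imwrite('pics/s7.png',cv2.resize(c['image'][130:250,300:420],(600,600),interpolation=2)[...,::-1])"
```

```text
t 12.4 pos [ 0.5701 -0.1992  0.1772] rot [-179.83    0.6   163.47] F [-7.6  3.2 27.5] M [ 0.74  1.64 -0.01] op 0.0132 q6 [-25.8  28.4  94.   -0.1  57.  -99.2]
delta cm [ 0.11  0.01 -0.03] turn [-0.17  0.6   0.17]
```

View pics/s7.png

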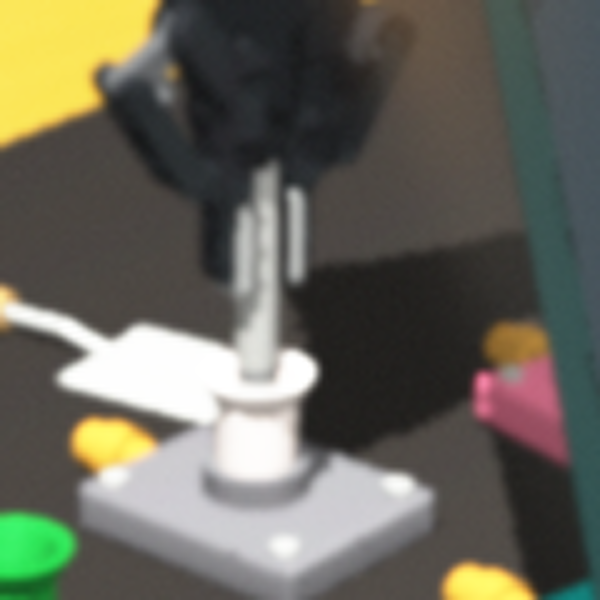

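The ring mark has gone down level with the rim, and the tube no longer moves under 27 N. The TCP height of 0.1772 m matches the 0.1775 m computed for fully home. I'll relax the push, release, and retreat straight up.

>>> jog_arm([
  [0, 0, 0, 0, 0, 0, 0.5],
  [0, 0, 0, 0, 0, 0, 0.5],
  [0, 0, 0, 0, 0, 0, 2.5],
  [0, 0, 0, 0, 0, 0, 5],
  [0, 0, 0, 0, 0, 0, 7],
  [0, 0, 0, 0, 0, 0, 8],
  [0, 0, 0, 0, 0, 0, 8],
  [0, 0, 0, 0, 0, 0, 8],
])

```text
time_s: 13.25
tool_pos: [0.5699, -0.1991, 0.1764]
eef_rot: [-179.8, 0.6, 163.5]
contact_force: [-0.1, 0.3, -0.6]
opening: 0.0803
```

>>> jog_arm([
  [0, 0, -0.5, 0, 0, 0, 8],
  [0, 0, -1.5, 0, 0, 0, 8],
  [0, 0, -2, 0, 0, 0, 8],
  [0, 0, -2, 0, 0, 0, 8],
  [0, 0, -2, 0, 0, 0, 8],
  [0, 0, -2, 0, 0, 0, 8],
  [0, 0, -1.5, 0, 0, 0, 8],
  [0, 0, 0, 0, 0, 0, 8],
])

```text
time_s: 14.05
tool_pos: [0.5686, -0.1983, 0.2974]
eef_rot: [-179.8, 0.5, 163.5]
contact_force: [0.7, -1.4, -0.3]
opening: 0.08
```

>>> jog_arm([
  [1, 3, 0, 0, 0, 0, 8],
  [1, 4, 0, 0, 0, 0, 8],
  [1, 4, 0, 0, 0, 0, 8],
  [1, 4, 0, 0, 0, 0, 8],
  [1, 4, 0, 0, 0, 0, 8],
  [1, 3, 0, 0, 0, 0, 8],
  [0, 1, 0, 0, 0, 0, 8],
  [0, 0, 0, 0, 0, 0, 8],
])

```text
time_s: 14.85
tool_pos: [0.5757, 0.0459, 0.2916]
eef_rot: [-179.7, 0.4, 163.3]
contact_force: [-0.2, -0.5, 0.0]
opening: 0.0797
```

```bash
python3 -c "
from h import *
c=cap('side');d=cap('top');P=points(d);Q=points(c)
for n,p in(('top',P),('side',Q)):
    for k,b in(('long',(.57,-.198)),('short',(.481,.129))):
        m=(np.hypot(p[...,0]-b[0],p[...,1]-b[1])<.02)&(p[...,2]<.2)&(p[...,2]>.075);q=p[m]; 
        if len(q): z=np.percentile(q[:,2],95); t=q[q[:,2]>z-.006]; print(n,k,'top z',z.round(4),t.mean(0).round(4))
a=cv2.resize(c['image'][130:250,300:420],(400,400),interpolation=2);b=cv2.resize(d['image'][120:300,120:440],(400,225))
cv2.imwrite('pics/s8.png',np.hstack([a,cv2.copyMakeBorder(b,0,175,0,0,0)])[...,::-1])
s=monitor.read_state();print(s['time_s'],s['tool_pos'],s['contact_force'])"
```

```text
top long top z 0.1546 [ 0.57   -0.199   0.1532]
side long top z 0.1542 [ 0.5696 -0.1937  0.1528]
side short top z 0.091 [0.4796 0.1328 0.0892]
14.95 [0.57549618 0.04422088 0.29165832] [-0.62604283 -1.23555708  0.58599705]
```

View pics/s8.png

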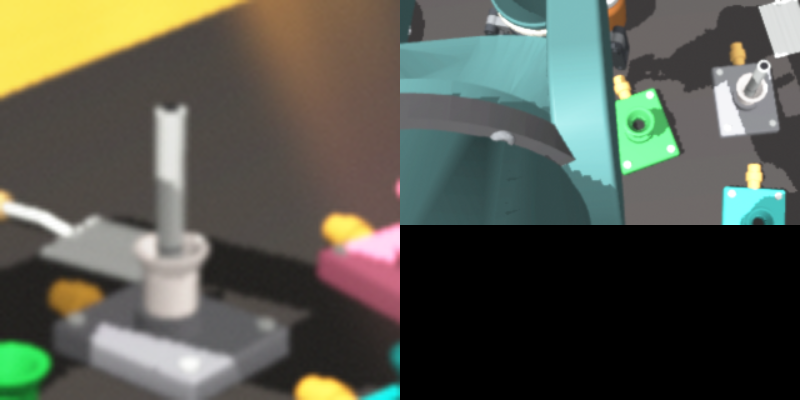

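The tube stands upright in the white collet. Its top measures 0.1546 m (top camera) and 0.1542 m (side camera), against 0.154 m expected for fully home. The gripper is clear of it and the short tube is unmoved, so I'm handing in.

```bash
python3 -c "
from station import order; print(order.sign_off())"
```

```text
the job is handed in; nothing more can be done
None
```

The long tube is standing upright and fully home in the white collet, the gripper is clear of it, and the job was handed in at about 15 s of the 38 s allowed.

- **What I did:** I took the longer tube from the stand and aligned it over the collet using the side camera. I pushed it past the seal until it stopped moving under about 27 N, then let go and backed off upward.
- **Fully home:** After release the tube's top measured 0.1546 m (top camera) and 0.1542 m (side camera), against 0.154 m for fully home. While pushing, the tool stopped at 0.1772 m, against 0.1775 m predicted.
- **Ring mark:** It went down level with the rim during the push. I judged that by eye from a coarse picture.
- **Short tube:** It is still in the stand, with its top at about 0.09 m. In the last check only the side camera could see it, because the arm blocked the top view.
- **Disagreement:** The two cameras differ by 2–5 mm sideways, mostly in y. I used offsets measured within the side camera for the insertion, and the tube entered the bore with no side force. At the bottom, while pushing, there was a side force of about 8 N and a 0.6° tilt of the tool; the side force was gone after release.

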